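Sift the model trees with the slotted scoop

TASK

Pick up the slotted wire scoop (not the solid sheet-metal one) and scoop both large wooden balls out of the grey tray together, letting the small balls drop through the slots and stay in the tray. Tip the large balls from the scoop into the white bowl, then stand the scoop upright on the table, beside the tray and not in it.

Things in the scene. Friction and masses are not known exactly. Their poses are not given: they have to be found in the camera images.
- scoop_grip (a point): Grip point of the slotted wire scoop (140 g, 84 mm wide), mid-handle: a square upright wooden post 22 x 22 mm, from 38 to 120 mm above the scoop's underside; this point is 92 mm above it. x points to the open mouth, y across, z up the post. The back bars (40 mm high) stand under the post, at x = 0. A solid sheet-metal scoop with a like handle stands nearby.
- scoop_mouth (a point): Mid-mouth of the slotted scoop, at the wire tips, level with the underside; 92 mm ahead of the grip point, 92 mm below it; same axes. Five 4 mm floor wires run along x, 20 mm apart (16 mm gaps), with a 3.5 mm hump 9 mm behind the tips. Tip the mouth up about 10 degrees while lifting so that balls stay in; mouth down 45 degrees rolls them out. A side wire braces each end of the back.
- tray: Grey smooth open tray, fixed, 260 x 114 mm outside, 45 mm high, walls and floor 5 mm thick; origin under its centre, x along its length, z up. The balls lie in its +x half; its -x half is free for setting the scoop down, mouth to +x. Pushing the scoop along the floor to the +x end wall drives large balls onto the wires; small ones pass between.
- dish: White ceramic bowl, fixed, round, 150 mm across its rim and 50 mm high; origin under its centre
- large1_center (a point): Large turned wooden ball, 36 mm across, lying loose in the tray; this point is its centre
- large2_center (a point): Large turned wooden ball, 36 mm across, lying loose in the tray; this point is its centre
- small1_center (a point): Small turned wooden ball, 11 mm across, lying loose in the tray; this point is its centre
- small2_center (a point): Small turned wooden ball, 11 mm across, lying loose in the tray; this point is its centre
- small3_center (a point): Small turned wooden ball, 11 mm across, lying loose in the tray; this point is its centre
Not all that is in view belongs to the job. Leave any green look-alike of the part that bears large1_center alone. Leave any green look-alike of the dish alone.

How it is judged:
By the outcome, as a careful person would: the job done as asked, in the order asked, and still so for the second after the job is handed in, with the robot touching nothing.
It also fails if it takes over 66 s, if anything falls off the work surface, if the arm or the gripper's body presses on something with over 40 N, if the wrist force passes 120 N, or if a joint passes its speed limit or range.

ROBOT

A 6-joint arm with a two-finger parallel gripper is mounted at the origin on the work surface. World frame = base frame: x ahead of the robot, y to its left, z up, the work surface at z = 0. Lengths are in m, angles in rad, forces in N, time in s.
With the tool pointing down it reaches from about 0.4 to 0.925 m from the base axis. Payload 3.4 kg.
Tool frame: the origin (TCP) lies between the finger pads; the fingertips stand 22 mm ahead of it and the grasp point (between the pads) lies 3 mm ahead of it (ctrl.tips_ahead is the z of the fingertips in the tool frame, in m); z points along the fingers, y is the direction in which the jaws open and shut (so a half turn about z gives the same grasp; the last joint's range is limited). The gripper opens to 85 mm and grips with 20 to 120 N. Pads are 22 mm wide; open, the fingers measure 114 mm over their backs; the gripper's body (76 mm by 85 mm) begins 54 mm behind the grasp point. The pads swing forward as they close: fully open they stand 13 mm farther back than shut.
Start: joints at [1.204, 0.307, 1.506, -0, 1.328, -0.073], TCP at [0.166, 0.551, 0.253] pointing down, gripper open.
Joint ranges: [-3.12, 3.12], [-1.05, 2.28], [0.14, 2.33], [-1.42, 4.57], [0.1, 2.73], [-2.68, 2.68]. Speed limits (rad/s): [2.57, 2.57, 3.14, 3.14, 3.14, 3.14].

INTERFACE

Orientations are given as a unit quaternion [x, y, z, w].
In Python, from rig import ctrl gives the robot as it stands. Calls block until the motion is done:
- ctrl.move_pose(position, orientation): joint-space move of the TCP to a pose.
- ctrl.movel(position, orientation=None, vel=0.15, force_limit=None): straight line of the TCP; orientation=None keeps the orientation; vel is the mean speed in m/s. With force_limit (N) it stops when the force on the tool has changed by that much, and returns True; else False.
- ctrl.movej(angles): joint-space move.
- ctrl.grip(opening): finger opening in m; the grip force is fixed at half the most; returns when the fingers have stopped.
- ctrl.dwell(seconds).
- ctrl.ik(position, orientation): joint angles nearest the present ones, or None.
- ctrl.grab_frame(name): name is "scene" or "top"; returns (picture, depth): 400x640x3 uint8, red, green, blue; 400x640 float32, m along the optical axis (not along the pixel's ray), 0 where there is no reading.
- ctrl.camera_params(name): a dict with "fx", "fy", "cx", "cy" (pixels), "R" (3x3) and "t" (3): a world point X has camera coordinates R X + t. Camera axes: x right, y down, z forward; pixel columns grow to the right and rows downward; lengths in m; the calibration is good to about 2 mm. A picture is of the moment at which its call begins. camera_params takes no time and is no camera call.
A pose or a line that the arm cannot do raises ctrl.PlanningError and nothing moves.
- ctrl.finish_job(): hands the job in, once; it reports no verdict.
Readings, each from a call of its own:
- ctrl.current_clock(): time.
- ctrl.current_joint_positions(): joint angles.
- ctrl.current_qvel(): joint speeds.
- ctrl.current_effort(): joint torques, N m.
- ctrl.current_eef_pos(): TCP position.
- ctrl.current_ee_rot(): TCP orientation.
- ctrl.current_ft_force(): force on the tool from outside, world axes, zero at the start.
- ctrl.current_moment(): the same for the moment, N m.
- ctrl.current_gripper_width(): finger opening in m.
Only numpy, scipy, OpenCV 4.12 (cv2) and the standard library are available. Lean on these libraries where they do the work, as an engineer would, in place of code of your own. Each camera call takes 0.05 s, during which the arm holds its last target. There are 200 camera calls.

## Working session

There is one attempt and no reset: what is moved stays moved. The work goes in short steps, each a Python script; the robot and the scene stay as the last script left them, time stands still between calls to the robot, and variables do not carry over. Pictures are saved under pics/ and viewed, about 8 in all and at most 12, crops included, and the job is handed in when it is done.

```bash
ls; mkdir -p pics; python3 - <<'E'
from rig import ctrl
import cv2,numpy as np
for n in("scene","top"):
    p,d=ctrl.grab_frame(n); cv2.imwrite(f"pics/{n}0.png",p[:,:,::-1]); np.save(f"pics/{n}0.npy",d)
    c=ctrl.camera_params(n); R=np.array(c["R"]);print(n,c,"pos",-R.T@c["t"])
print(ctrl.current_ee_rot(),ctrl.tips_ahead,ctrl.current_clock())
E
```

```text
pics
scene {'fx': 444.9211510202793, 'fy': 444.9211510202793, 'cx': 315.683205329567, 'cy': 193.92824920886466, 'R': array([[-0.89101784,  0.45345836,  0.02151114],
       [ 0.27585728,  0.57845844, -0.76765135],
       [-0.36054122, -0.67805704, -0.64050658]]), 't': array([ 0.42797159, -0.05087152,  1.16518654])} pos [0.81546137 0.6254227  0.6980519 ]
top {'fx': 365.12927820253225, 'fy': 365.12927820253225, 'cx': 315.7544793494629, 'cy': 197.24409858954164, 'R': array([[-0.14269506, -0.98976527, -0.00168026],
       [-0.9697208 ,  0.14014477, -0.20000256],
       [ 0.19819106, -0.02691   , -0.97979393]]), 't': array([0.04898776, 0.4887196 , 0.77703107])} pos [0.32691125 0.00090479 0.85915781]
[ 1.45874496e-01  9.89302647e-01 -9.25076051e-04 -2.20524540e-04] 0.022 0.1
```

View pics/top0.png

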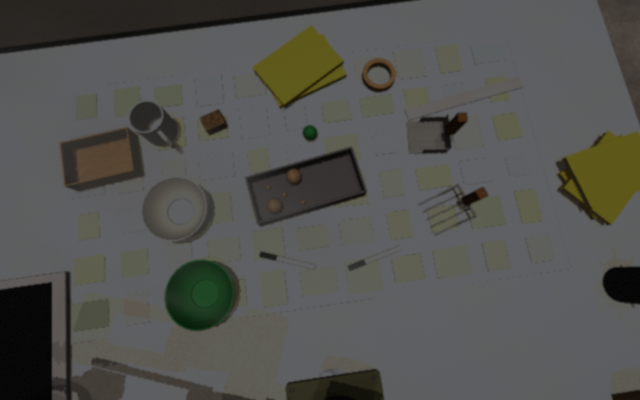

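View pics/scene0.png

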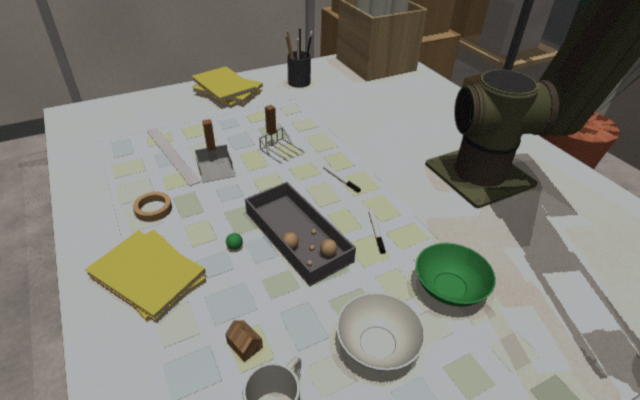

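The top view shows the slotted scoop (post near (475,196), wires pointing left), the tray at (305,185) with its balls in the left half, the white bowl at (176,209), and the green decoys. The scene view agrees.

```bash
cat > h.py <<'E'
import numpy as np,cv2
from rig import ctrl
def cam(n):
    c=ctrl.camera_params(n);return c,np.array(c["R"]),np.array(c["t"])
def cloud(n,d):
    c,R,t=cam(n);v,u=np.mgrid[:d.shape[0],:d.shape[1]]
    P=np.stack([(u-c["cx"])/c["fx"]*d,(v-c["cy"])/c["fy"]*d,d],-1)
    return (P-t)@R
def ray(n,u,v,z):
    c,R,t=cam(n);o=-R.T@t;r=R.T@np.array([(u-c["cx"])/c["fx"],(v-c["cy"])/c["fy"],1]);return o+r*(z-o[2])/r[2]
def proj(n,X):
    c,R,t=cam(n);p=R@np.asarray(X)+t;return c["fx"]*p[0]/p[2]+c["cx"],c["fy"]*p[1]/p[2]+c["cy"]
def crop(p,x0,y0,x1,y1,s,f,gain=2.0):
    q=cv2.resize(p[y0:y1,x0:x1,::-1],None,fx=s,fy=s,interpolation=cv2.INTER_CUBIC);cv2.imwrite(f,cv2.convertScaleAbs(q,alpha=gain))
E
python3 - <<'E'
from h import *
T=cv2.imread("pics/top0.png")[:,:,::-1];S=cv2.imread("pics/scene0.png")[:,:,::-1]
d=np.load("pics/top0.npy");P=cloud("top",d);Z=P[...,2]
m=np.zeros(Z.shape,bool)
def box(x0,y0,x1,y1,z0,z1):
    m=np.zeros(Z.shape,bool);m[y0:y1,x0:x1]=1;return m&(d>0)&(Z>z0)&(Z<z1)
t=box(235,140,375,232,.036,.06);print("tray z",np.percentile(Z[t],[5,50,95]),cv2.minAreaRect(P[t][:,:2].astype(np.float32)))
b=box(130,170,215,250,.04,.06);c,r=cv2.minEnclosingCircle(P[b][:,:2].astype(np.float32));print("bowl",c,r)
s=box(415,180,500,240,.1,.14);print("post",s.sum(),P[s].mean(0),cv2.minAreaRect(P[s][:,:2].astype(np.float32)))
s=box(405,105,475,160,.1,.14);print("post2",s.sum(),P[s].mean(0))
bb=box(240,145,370,230,.0,.1)
print("table z",np.median(Z[240:260,400:440]))
big=cv2.resize(T[175:240,410:500],None,fx=6,fy=6,interpolation=cv2.INTER_CUBIC)
big2=cv2.resize(S[95:165,250:310],None,fx=6,fy=6,interpolation=cv2.INTER_CUBIC)
big2=cv2.resize(big2,(0,0),fx=390/420,fy=390/420)
tr=cv2.resize(T[145:230,240:370],None,fx=4,fy=4,interpolation=cv2.INTER_CUBIC)
W=np.zeros((600-210+200,800,3),np.uint8)
q=np.hstack([cv2.resize(big,(440,318)),cv2.resize(big2,(272,318))]);o=np.hstack([cv2.resize(tr,(416,272)),np.zeros((272,q.shape[1]-416,3),np.uint8)])
cv2.imwrite("pics/c1.png",cv2.convertScaleAbs(np.vstack([q,o])[:,:,::-1],alpha=2))
E
```

```text
tray z [0.03694832 0.0440192  0.04715534] ((0.5254589319229126, -0.0016255229711532593), (0.11451472342014313, 0.26025456190109253), 8.463459968566895)
bowl (0.5357661247253418, 0.3218427002429962) 0.10673724859952927
post 150 [ 0.43555724 -0.35631827  0.11737273] ((0.4360099136829376, -0.3590279519557953), (0.021775636821985245, 0.022322650998830795), 14.486461639404297)
post2 151 [ 0.60466659 -0.35486876  0.11580032]
table z 0.0012967617832045255
```

View pics/c1.png

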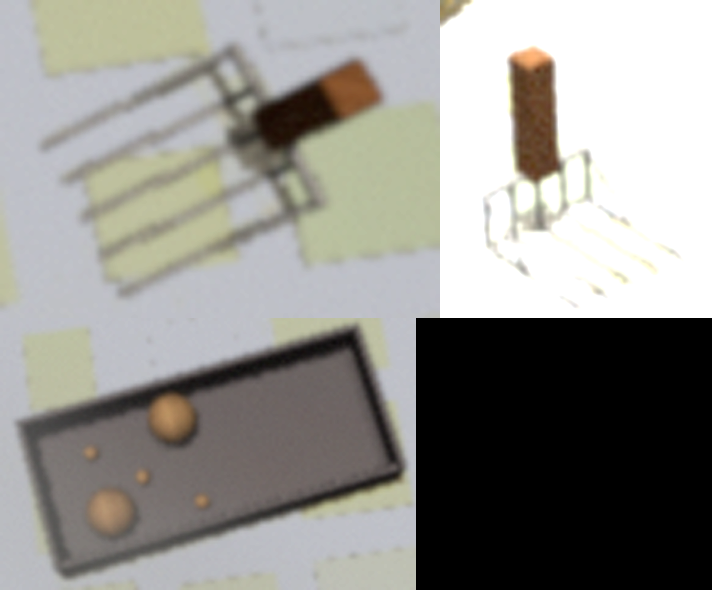

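```bash
python3 - <<'E'
from h import *
T=cv2.imread("pics/top0.png")[:,:,::-1].astype(int)
d=np.load("pics/top0.npy");P=cloud("top",d);Z=P[...,2]
# tray frame
a=np.deg2rad(98.46);o=np.array([.5255,-.0016]);ex=np.array([np.cos(a),np.sin(a)]);ey=np.array([-ex[1],ex[0]])
m=((T[...,0]-T[...,2]>25)).astype(np.uint8);m[:145]=0;m[230:]=0;m[:,:240]=0;m[:,370:]=0
n,l,s,c=cv2.connectedComponentsWithStats(m)
for i in range(1,n):
    ar=s[i,4]
    if ar<3: continue
    X=ray("top",*c[i],.023 if ar>60 else .0105)[:2];print("ball",ar,c[i].round(1),X.round(4),"tray",((X-o)@ex*1e3).round(1),((X-o)@ey*1e3).round(1))
# scoop
k=440/90
tips=[ray("top",410+u/k,175+v/k,.002) for u,v in((45,148),(66,181),(85,217),(103,257),(122,294))]
tips=np.array(tips)[:,:2];print(tips)
e=tips[0]-tips[-1];print("width",np.linalg.norm(e));pc=np.array([.436,-.359])
print("yaw from tips",np.rad2deg(np.arctan2(e[1],e[0]))%180+0, "from post",np.rad2deg(np.arctan2(*(tips.mean(0)-pc)[::-1])),np.linalg.norm(tips.mean(0)-pc))
# bowl
m=(Z>.044)&(Z<.056);m[:165]=0;m[255:]=0;m[:,:125]=0;m[:,220:]=0
n,l,s,c=cv2.connectedComponentsWithStats(m.astype(np.uint8));print(s[:,:5].tolist())
i=1+np.argmax(s[1:,4]);Q=P[l==i][:,:2]
for _ in range(5):
    A=np.c_[2*Q,np.ones(len(Q))];x=np.linalg.lstsq(A,(Q**2).sum(1),rcond=None)[0];r=np.sqrt(x[2]+x[:2]@x[:2]);rr=np.abs(np.linalg.norm(Q-x[:2],axis=1)-r);Q=Q[rr<max(.006,np.percentile(rr,90))]
print("bowl",x[:2],r,rr.max())
E
```

```text
ball 130 [293.  175.1] [0.5566 0.0237] tray 20.4 -34.5
ball 4 [267.5 186.5] [0.541  0.0879] tray 86.2 -28.5
ball 9 [284. 194.] [0.5172 0.0512] tray 53.4 0.5
ball 76 [273.2 204.2] [0.4939 0.0782] tray 83.6 19.5
ball 8 [302.9 201.9] [0.4919 0.0094] tray 15.8 31.7
[[ 0.44568238 -0.26394899]
 [ 0.42823318 -0.27080397]
 [ 0.40961695 -0.27635257]
 [ 0.38932373 -0.28098248]
 [ 0.37055393 -0.28634312]]
width 0.07839502869883132
yaw from tips 16.598152023294045 from post 108.15393342829015 0.08767813998746354
[[0, 0, 640, 400, 255393], [125, 165, 10, 9, 35], [141, 177, 66, 65, 572]]
bowl [0.51149284 0.29887455] 0.07126054606977571 0.005327958955337983
```

```bash
cat >> h.py <<'E'
from scipy.spatial.transform import Rotation as Ro
TY=98.46;TO=np.array([.5255,-.0016]);BO=np.array([.5115,.2989]);PO=np.array([.4355,-.358]);PY=107.
def tray(x,y,z):
    a=np.deg2rad(TY);return np.array([TO[0]+x*np.cos(a)-y*np.sin(a),TO[1]+x*np.sin(a)+y*np.cos(a),z])
MODE=0
def pose(g,yaw,pitch=0,mode=None,tip=False):
    """g: world position of scoop grip (or mouth if tip); pitch>0 mouth down"""
    S=Ro.from_euler("ZY",[yaw,pitch],degrees=True)
    g=np.asarray(g,float)
    if tip: g=g-S.apply([.092,0,-.092])
    T=S*Ro.from_euler("x",180,degrees=True)*Ro.from_euler("z",90*(MODE if mode is None else mode),degrees=True)
    return g-.003*T.apply([0,0,1]),T.as_quat()
E
python3 - <<'E'
from h import *
for m in range(4):
    out=[]
    for n,a in dict(pick=([*PO,.092],PY,0),tr0=(tray(-.105,-.004,.097),TY,0),tr1=(tray(.033,-.004,.097),TY,0),tr2=(tray(.033,-.004,.1),TY,-12),lift=(tray(.033,-.004,.22),TY,-12)).items():
        q=ctrl.ik(*pose(*a,mode=m));out.append((n,None if q is None else np.round(q,2).tolist()))
    for yaw in (70,98,130,160,20,-20):
      for pi in (-12,25,50):
        tp=np.array([*BO,.07])-.025*np.array([np.cos(np.deg2rad(yaw)),np.sin(np.deg2rad(yaw)),0])
        q=ctrl.ik(*pose(tp,yaw,pi,mode=m,tip=True));out.append((f"pour{yaw},{pi}",None if q is None else np.round(q,2).tolist()))
    print("mode",m);[print("  ",*x) for x in out]
E
```

```text
mode 0
   pick [-0.76, 0.45, 1.73, 0.0, 0.96, -1.06]
   tr0 [-0.27, 0.44, 1.74, 0.0, 0.96, -0.41]
   tr1 [-0.02, 0.41, 1.81, -0.0, 0.93, -0.17]
   tr2 [-0.15, 0.43, 1.79, 0.24, 1.01, -0.44]
   lift [-0.15, 0.29, 1.64, 0.21, 1.28, -0.37]
   pour70,-12 [0.14, 0.27, 1.91, 0.24, 0.87, 0.34]
   pour70,25 [0.54, 0.49, 1.45, -0.27, 1.55, 0.94]
   pour70,50 [0.68, 0.76, 1.13, -0.45, 2.0, 1.0]
   pour98,-12 [0.09, 0.39, 1.72, 0.24, 1.06, -0.17]
   pour98,25 [0.58, 0.45, 1.51, -0.4, 1.39, 0.56]
   pour98,50 [0.8, 0.66, 1.35, -0.66, 1.72, 0.76]
   pour130,-12 [0.15, 0.52, 1.47, 0.19, 1.27, -0.61]
   pour130,25 [0.59, 0.4, 1.61, -0.48, 1.13, 0.1]
   pour130,50 [0.89, 0.52, 1.65, -0.89, 1.32, 0.59]
   pour160,-12 [0.26, 0.62, 1.26, 0.12, 1.43, -0.99]
   pour160,25 [0.56, 0.35, 1.69, -0.45, 0.87, -0.4]
   pour160,50 [0.87, 0.38, 1.94, -1.19, 0.88, 0.49]
   pour20,-12 [0.52, 0.19, 2.03, -0.05, 0.71, 1.77]
   pour20,25 [0.44, 0.51, 1.41, 0.04, 1.66, 1.66]
   pour20,50 [0.42, 0.81, 1.01, 0.07, 2.19, 1.66]
   pour-20,-12 None
   pour-20,25 [0.37, 0.48, 1.47, 0.28, 1.53, 2.23]
   pour-20,50 [0.22, 0.73
[... 2453 characters left out ...]
, 1.51, -0.4, 1.39, -1.01]
   pour98,50 [0.8, 0.66, 1.35, -0.66, 1.72, -0.81]
   pour130,-12 [0.15, 0.52, 1.47, 0.19, 1.27, -2.18]
   pour130,25 [0.59, 0.4, 1.61, -0.48, 1.13, -1.47]
   pour130,50 [0.89, 0.52, 1.65, -0.89, 1.32, -0.98]
   pour160,-12 [0.26, 0.62, 1.26, 0.12, 1.43, -2.56]
   pour160,25 [0.56, 0.35, 1.69, -0.45, 0.87, -1.97]
   pour160,50 [0.87, 0.38, 1.94, -1.19, 0.88, -1.08]
   pour20,-12 [0.52, 0.19, 2.03, -0.05, 0.71, 0.2]
   pour20,25 [0.44, 0.51, 1.41, 0.04, 1.66, 0.09]
   pour20,50 [0.42, 0.81, 1.01, 0.07, 2.19, 0.09]
   pour-20,-12 [0.78, 0.31, 1.85, -0.24, 0.91, 1.27]
   pour-20,25 [0.37, 0.48, 1.47, 0.28, 1.53, 0.66]
   pour-20,50 [0.22, 0.73, 1.21, 0.46, 1.96, 0.57]
```

```bash
sed -i 's/^MODE=0/MODE=1/' h.py; python3 - <<'E'
from h import *
ctrl.move_pose(*pose([*PO,.24],PY))
ctrl.movel(*pose([*PO,.092],PY),vel=.12)
ctrl.grip(.0)
print(ctrl.current_gripper_width(),ctrl.current_ft_force(),ctrl.current_clock())
ctrl.movel(*pose([*PO,.19],PY),vel=.12)
print(ctrl.current_gripper_width(),ctrl.current_ft_force(),ctrl.current_clock())
ctrl.move_pose(*pose(tray(-.105,-.004,.19),TY))
print(ctrl.current_eef_pos(),pose(tray(-.105,-.004,.19),TY)[0],ctrl.current_clock())
T,d=ctrl.grab_frame("top");S,_=ctrl.grab_frame("scene")
cv2.imwrite("pics/top1.png",T[:,:,::-1]);np.save("pics/top1.npy",d);cv2.imwrite("pics/scene1.png",S[:,:,::-1])
a=cv2.resize(T[120:240,240:440,::-1],None,fx=3.5,fy=3.5);b=cv2.resize(S[60:280,150:400,::-1],None,fx=1.1,fy=1.1)
b=cv2.resize(b,(700*250//(250)*180//450,250)) if 0 else cv2.resize(S[130:290,170:370,::-1],(350,280)) if 0 else b
W=np.zeros((600,700,3),np.uint8);a=cv2.resize(a,(583,350));W[:350,:583]=a;W[350:350+242,:275]=b;cv2.imwrite("pics/c2.png",cv2.convertScaleAbs(W,alpha=1.8))
E
```

```text
0.0215176241939736 [ 0.52229297 -0.00976842  3.32714933] 5.3917
0.02080463034677642 [-0.4023264  -1.2510605  -1.24726334] 6.3583
[ 0.54467115 -0.10557351  0.19261424] [ 0.54490396 -0.104869    0.193     ] 7.425
```

View pics/c2.png

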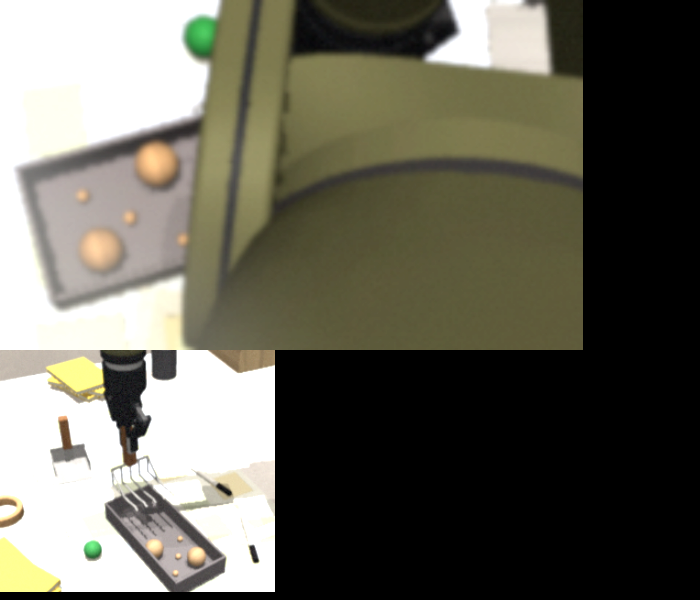

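The scoop is held above the tray's free half (top view is blocked by the arm). I'll check the in-hand alignment in a scene-camera zoom, with the expected wire tips marked.

```bash
python3 - <<'E'
from h import *
S=cv2.imread("pics/scene1.png");x0,y0,s=240,130,7
q=cv2.convertScaleAbs(cv2.resize(S[y0:y0+80,x0:x0+90],None,fx=s,fy=s,interpolation=cv2.INTER_CUBIC),alpha=1.2)
p=ctrl.current_eef_pos();R=Ro.from_quat(ctrl.current_ee_rot());M=R*(Ro.from_euler("x",180,degrees=True)*Ro.from_euler("z",90,degrees=True)).inv()
g=p+.003*R.apply([0,0,1]);print(M.as_euler("ZYX",degrees=True),g)
for y in(-.04,-.02,0,.02,.04):
    pts=[proj("scene",g+M.apply([x,y,-.090])) for x in(.092,.0)]
    pts=[(int((u-x0+.5)*s),int((v-y0+.5)*s)) for u,v in pts]
    cv2.circle(q,pts[0],4,(0,0,255),1);cv2.circle(q,pts[1],4,(255,0,0),1)
cv2.imwrite("pics/c3.png",q)
E
```

```text
[9.83738545e+01 2.46749657e-02 2.23473670e-02] [ 0.54467687 -0.10624913  0.18981227]
```

View pics/c3.png

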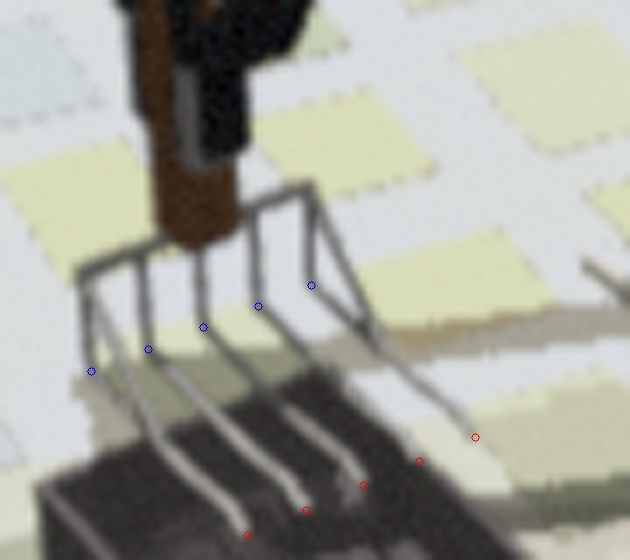

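```bash
python3 - <<'E'
from h import *
t=ctrl.movel(*pose(tray(-.105,-.004,.104),TY),vel=.12,force_limit=8);print(t)
t=ctrl.movel(*pose(tray(-.105,-.004,.093),TY),vel=.02,force_limit=3)
z=ctrl.current_eef_pos()[2]-.003;print(t,z,ctrl.current_ft_force(),ctrl.current_clock())
z=max(z+.0005,.0965)
ctrl.movel(*pose(tray(-.105,-.004,z),TY),vel=.02)
t=ctrl.movel(*pose(tray(.034,-.004,z),TY),vel=.07,force_limit=12)
p=ctrl.current_eef_pos();a=np.deg2rad(TY);print(t,p,"tips tray x",(p[:2]-TO)@[np.cos(a),np.sin(a)]+.092,ctrl.current_ft_force(),ctrl.current_clock())
T,_=ctrl.grab_frame("top");S,_=ctrl.grab_frame("scene")
crop(S,230,150,370,285,5,"pics/c4.png",1.2)
cv2.imwrite("pics/top2.png",T[:,:,::-1])
E
```

```text
False
True 0.0973013776526122 [0.23260896 0.40767708 3.55677042] 8.8167
False [0.52458626 0.03209108 0.1007853 ] tips tray x 0.12545890891019246 [-0.02833404 -2.02065722 -2.97199433] 11.2
```

View pics/c4.png

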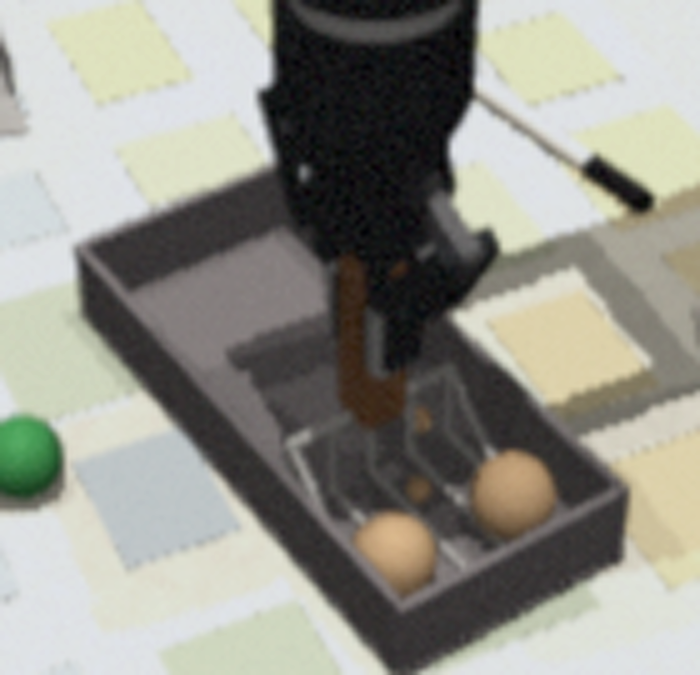

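```bash
cat >> h.py <<'E'
def heel(h,yaw,pitch):
    S=Ro.from_euler("ZY",[yaw,pitch],degrees=True);return pose(np.asarray(h)+S.apply([0,0,.092]),yaw,pitch)
E
python3 - <<'E'
from h import *
for p in(-4,-8,-12):
    ctrl.movel(*heel(tray(.0335,-.004,.0068-p*1e-4),TY,p),vel=.02)
print(ctrl.current_ft_force(),ctrl.current_clock())
ctrl.movel(*heel(tray(.032,-.004,.03),TY,-12),vel=.03)
ctrl.movel(*heel(tray(.030,-.004,.11),TY,-12),vel=.07)
print(ctrl.current_ft_force(),ctrl.current_clock())
S,_=ctrl.grab_frame("scene");crop(S,230,110,370,285,3.4,"pics/c5.png",1.2)
E
```

```text
[-0.59569945 -0.07787573 -1.57336209] 12.7667
[ 1.23560726  1.01708798 -2.25602132] 14.9417
```

View pics/c5.png

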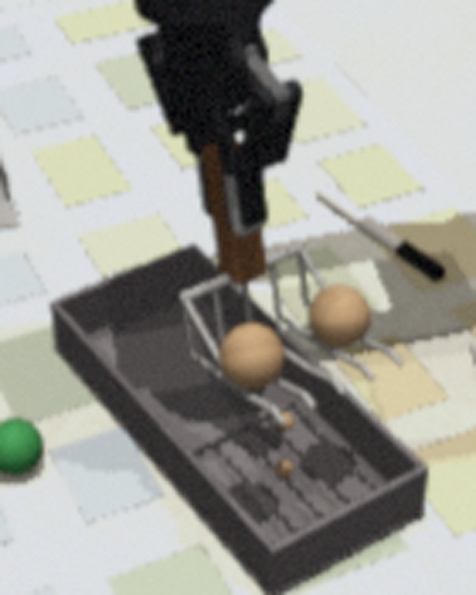

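```bash
python3 - <<'E'
from h import *
u=np.array([np.cos(np.deg2rad(TY)),np.sin(np.deg2rad(TY)),0]);B=np.array([*BO,0])-.025*u
tp=lambda z,p:pose(B+[0,0,z],TY,p,tip=True)
ctrl.movel(*tp(.14,-12),vel=.08)
T,d=ctrl.grab_frame("top");S,_=ctrl.grab_frame("scene")
cv2.imwrite("pics/top3.png",T[:,:,::-1])
a=cv2.resize(S[130:400,230:470,::-1],None,fx=2,fy=2);b=cv2.resize(T[120:290,120:260,::-1],None,fx=2,fy=2)
W=np.zeros((540,800,3),np.uint8);W[:540,:480]=a;W[:340,480:760]=b;cv2.imwrite("pics/c6.png",cv2.convertScaleAbs(W,alpha=1.3))
print(ctrl.current_clock(),ctrl.current_ft_force())
E
```

```text
17.2 [ 0.45390266  0.63824493 -1.46733944]
```

View pics/c6.png

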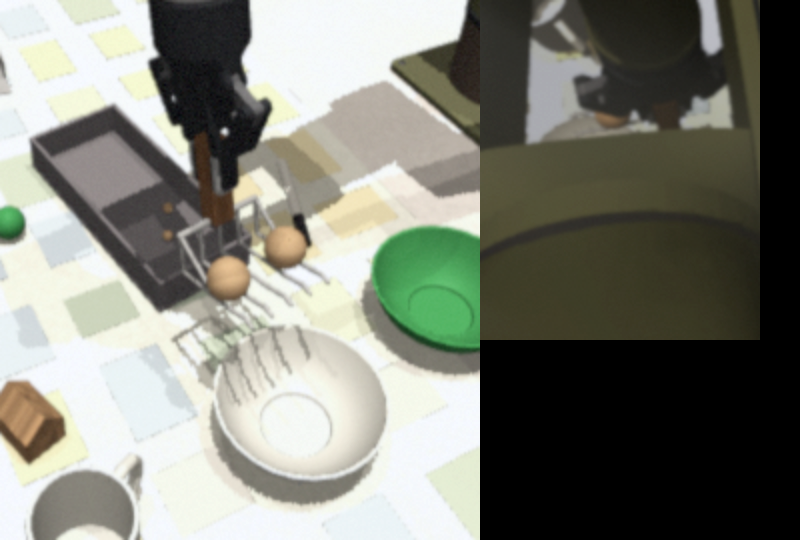

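```bash
python3 - <<'E'
from h import *
r=ray("scene",380,331.5,.05);print("bowl by scene",r,BO)
assert np.linalg.norm(r[:2]-BO)<.02
u=np.array([np.cos(np.deg2rad(TY)),np.sin(np.deg2rad(TY)),0]);B=np.array([*BO,0])-.025*u
tp=lambda z,p:pose(B+[0,0,z],TY,p,tip=True)
ctrl.movel(*tp(.075,-12),vel=.08)
for p in(0,10,20,30,38,46,54): ctrl.movel(*tp(.07,p),vel=.06)
ctrl.dwell(.5);print(ctrl.current_clock(),ctrl.current_ft_force())
S,_=ctrl.grab_frame("scene");crop(S,230,130,470,400,2.2,"pics/c7.png",1.3)
E
```

```text
bowl by scene [0.51612811 0.30416394 0.05      ] [0.5115 0.2989]
22.1833 [-0.40435008  0.20999188 -1.52682444]
```

View pics/c7.png

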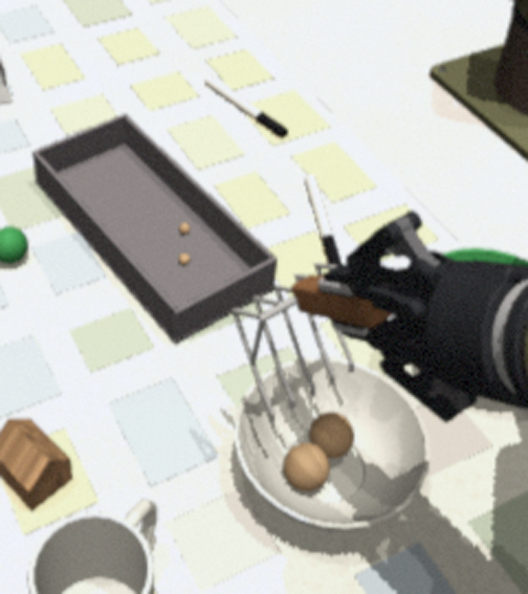

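```bash
python3 - <<'E'
from h import *
u=np.array([np.cos(np.deg2rad(TY)),np.sin(np.deg2rad(TY)),0]);B=np.array([*BO,0])-.025*u
for z,p in((.10,40),(.13,20),(.15,0)): ctrl.movel(*pose(B+[0,0,z]-[0,.0,0],TY,p,tip=True),vel=.12)
ctrl.movel(*pose(tray(-.105,-.004,.24),TY),vel=.2)
ctrl.move_pose(*pose([*PO,.19],PY))
ctrl.movel(*pose([*PO,.102],PY),vel=.12,force_limit=8)
t=ctrl.movel(*pose([*PO,.088],PY),vel=.02,force_limit=2.5)
print(t,ctrl.current_eef_pos(),ctrl.current_ft_force(),ctrl.current_clock())
ctrl.grip(.06);print(ctrl.current_gripper_width())
p=ctrl.current_eef_pos();ctrl.movel(p+[0,0,.15],vel=.12)
ctrl.move_pose([.2,.5,.3],ctrl.current_ee_rot()) if ctrl.ik([.2,.5,.3],ctrl.current_ee_rot()) is not None else print("no ik")
T,d=ctrl.grab_frame("top");S,_=ctrl.grab_frame("scene");np.save("pics/top4.npy",d)
cv2.imwrite("pics/top4.png",T[:,:,::-1]);cv2.imwrite("pics/scene4.png",S[:,:,::-1])
W=np.zeros((590,800,3),np.uint8);a=cv2.resize(T[120:260,120:510,::-1],(800,287));W[:287]=a;b=cv2.resize(S[90:390,180:470,::-1],(290,300));W[287:587,:290]=b
cv2.imwrite("pics/c8.png",cv2.convertScaleAbs(W,alpha=1.7));print(ctrl.current_clock())
E
```

```text
True [ 0.43561172 -0.35821399  0.09530404] [-0.05335793  0.14611829  5.50613124] 27.9
0.060037005057556825
32.975
```

View pics/c8.png

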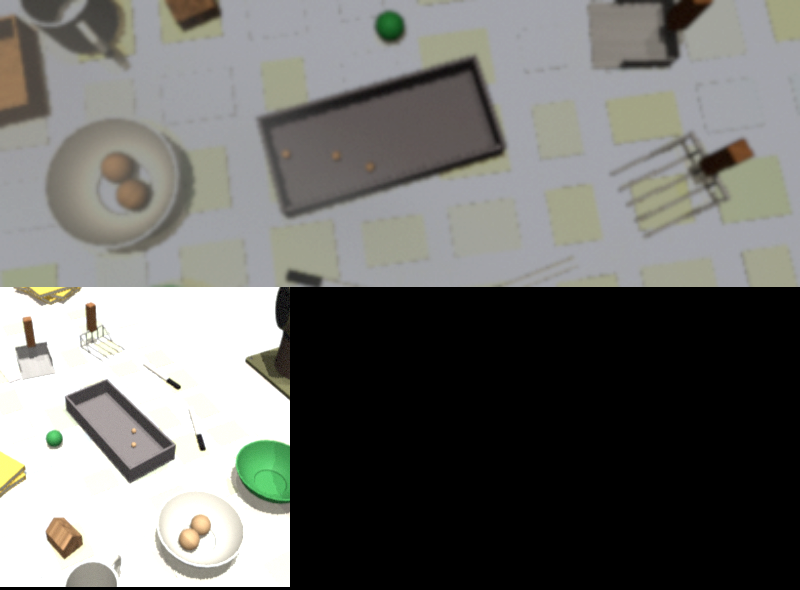

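Both large balls are in the white bowl, all three small ones are in the tray, and the scoop stands upright. It is about 16 cm from the tray, and there is time left. I'll set it nearer so that it is clearly beside the tray.

```bash
python3 - <<'E'
from h import *
print("tool end",ray("top",400,247,.0),ray("top",350,267,.0))
N=np.array([.445,-.285])
ctrl.move_pose(*pose([*PO,.22],PY))
ctrl.movel(*pose([*PO,.0925],PY),vel=.15);ctrl.grip(0);print(ctrl.current_gripper_width())
ctrl.movel(*pose([*PO,.13],PY),vel=.1)
ctrl.movel(*pose([*N,.13],PY),vel=.1)
ctrl.movel(*pose([*N,.100],PY),vel=.08,force_limit=8)
t=ctrl.movel(*pose([*N,.088],PY),vel=.02,force_limit=2.5)
print(t,ctrl.current_eef_pos(),ctrl.current_ft_force(),ctrl.current_clock())
ctrl.grip(.06)
p=ctrl.current_eef_pos();ctrl.movel(p+[0,0,.15],vel=.15)
ctrl.move_pose([.2,.5,.3],ctrl.current_ee_rot())
T,d=ctrl.grab_frame("top");S,_=ctrl.grab_frame("scene")
P=cloud("top",d);m=(P[...,2]>.1)&(P[...,2]<.14);m[:,:400]=0;m[:165]=0;m[250:]=0;m[:,520:]=0;print("post",P[m].mean(0))
W=np.zeros((590,800,3),np.uint8);W[:287]=cv2.resize(T[120:260,120:510,::-1],(800,287));W[287:587,:290]=cv2.resize(S[90:390,180:470,::-1],(290,300))
cv2.imwrite("pics/c9.png",cv2.convertScaleAbs(W,alpha=1.7));print(ctrl.current_clock())
E
```

```text
tool end [ 0.3551601  -0.20051259  0.        ] [ 0.3265298  -0.07754327  0.        ]
0.02108066313932804
True [ 0.44543929 -0.28531895  0.09644848] [-0.71099136 -0.12177722  5.03029655] 39.8917
post [ 0.4444292  -0.28223224  0.11757925]
44.5
```

View pics/c9.png

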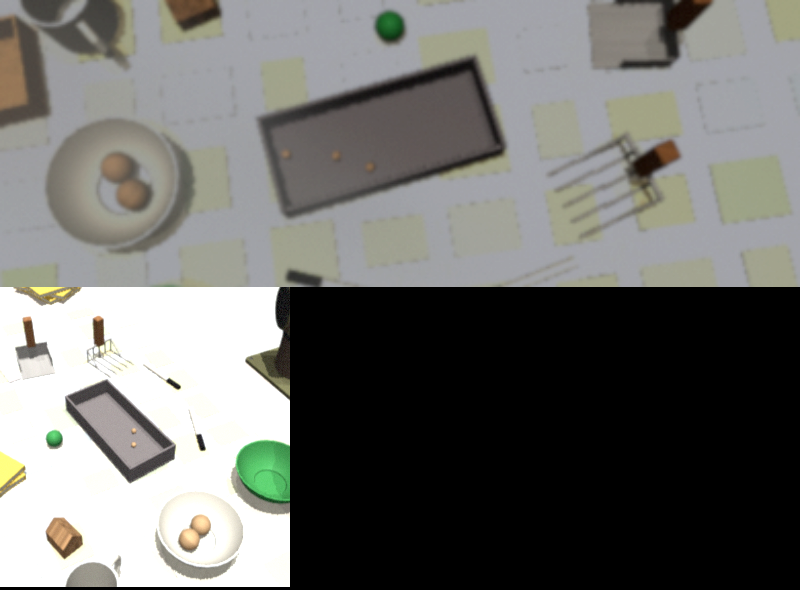

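The last picture shows the scoop upright beside the tray's end (its post near (655,158) in the crop), both large balls in the white bowl and three small balls in the tray.

```bash
python3 -c "
from rig import ctrl
print(ctrl.finish_job(),ctrl.current_clock())"
```

```text
the job is handed in; nothing more can be done
the job is handed in; nothing more can be done
```

The job is done and handed in at about 44.5 s on the robot's clock, against the 66 s limit. I scooped both large balls out together with the slotted scoop, tipped them into the white bowl and stood the scoop upright on the table.

- **Last check:** The final pictures from both cameras show both large balls in the white bowl and the scoop upright off the end of the tray. The top view shows all three small balls in the tray. In the scene view one small ball is hidden by the tray wall.
- **Scoop position:** I first put the scoop back where it had been, about 16 cm from the tray. I then picked it up again and set it about 7 cm nearer, so that it is clearly beside the tray.
- **Other objects:** The sheet-metal scoop and the green ball and bowl were left alone. The arm was clear of everything at hand-in.
- **Disagreement:** My two measurements of the bowl's centre differed by about 7 mm, which was within what pouring needed. No check failed.

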